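# Load the scrub-pad holder and click its cover on

### The arm

A 7-joint arm with a two-finger parallel gripper is mounted at the origin on a cart in front of the work surface, level with it; the furniture and walls round the work are solid. World frame = base frame: x ahead of the robot, y to its left, z up, the work surface at z = 0. Lengths are in m, angles in rad, forces in N, time in s.
With the tool pointing down it reaches from about 0.425 to 0.875 m from the base axis. Payload 4.7 kg.
Tool frame: the origin (TCP) lies on the centre line of the jaws, within the pads' length; the fingertips stand 8 mm ahead of it and the grasp point (between the pads) lies 11 mm behind it; z points along the fingers, y is the direction in which the jaws open and shut (so a half turn about z gives the same grasp; the last joint's range is limited). The gripper opens to 87 mm and grips with 3 to 60 N. Pads are 19 mm wide; open, the fingers measure 117 mm over their backs; the gripper's body (75 mm by 190 mm) begins 51 mm behind the grasp point.
Start: joints at [-1.114, 0.321, -0.07, 1.45, 0.023, 1.371, -0.057], TCP at [0.279, 0.587, 0.231] pointing down, gripper open.
Joint ranges: [-2.86, 2.86], [-0.3, 2.09], [-1.38, 1.24], [0.06, 2.45], [-1.56, 4.7], [0.09, 2.05], [-2.69, 2.69]. Speed limits (rad/s): [2.57, 2.57, 3.14, 3.14, 3.14, 3.14, 3.14].

### API

Orientations are given as a rotation vector (axis times angle).
In Python, from bench import status, optics, order gives the robot as it stands.
- The arm moves only by the tool step_arm, never from a script. Its argument "rows" is a list of rows, each a list of 3 entries, a list of its own where there are three numbers: the turn, a rotation vector about the tool's x, y, z in degrees, then the shift along the tool's x, y, z in mm, then the finger opening in mm, from 0 to 87. A call has 1 to 12 rows; each row shifts and turns the pose as measured when the row begins, along the tool's axes as they then stand; what a row does not reach is not made up. A row lasts 1/12 s, in which the tool goes at most 41.7 mm and 7.16 degrees, less where a joint would pass 70% of its speed; a pose out of reach is approached as far as the arm can. A call is refused whole if a number of a shift passes 41.7 or a number of a turn 7.16, either way. A call with a gripper value outside its range is refused whole. The fingers move at their own pace and stop on an object; "grip_force" is the grip in N (left out, the last holds). Time passes only in rows, so rows that do not move let the fingers close. It gives the time, the measured TCP pose, the force and the opening at its end, in the units of the state.
- status.get_state(): the state, without advancing time (a new reading comes with each control period).
- optics.get_image(name): name is "side" or "top" or "wrist"; returns a dict with "frame" (400x640x3 uint8, red, green, blue), "range_z" (400x640 float32, m along the optical axis (not along the pixel's ray), 0 where there is no reading), "K" (3x3 intrinsics, pixels), "R" (3x3) and "t" (3): a world point X has camera coordinates R X + t. Camera axes: x right, y down, z forward; pixel columns grow to the right and rows downward; lengths in m; the calibration is good to about 2 mm. A picture is of the moment at which its call begins.
- order.close_job(): hands the job in, once; it reports no verdict.
The state is a dict: "time": time; "joint_positions": joint angles; "qd": joint speeds; "joint_torque": joint torques, N m; "position": TCP position; "tool_rot": TCP orientation; "ft_force": force on the tool from outside, world axes, zero at the start; "torque": the same for the moment, N m; "grip_width": opening from 0.0 (shut) to 1.0 (fully open).
Only numpy, scipy, OpenCV 4.12 (cv2) and the standard library are available. Lean on these libraries where they do the work, as an engineer would, in place of code of your own. Each camera call takes 0.05 s, during which the arm holds its last target.

### The job

Lay the green pack of scrub pads flat in the tray of the white holder, lengthwise between the two blue hooks. Then set the blue cover on the holder with its handle up and push it down until it rests fully home and both hooks have clicked over its ends. Let go, and leave the other things on the worktop where they stand.

Things in the scene. Friction and masses are not known exactly. Their poses are not given: they have to be found in the camera images.
- holder: white plastic scrub-pad holder stuck to the worktop, 72 mm (its x) by 158 mm (its y, long axis). Origin: centre of its underside; z up. Four corner ledges, each 18 x 20 mm, centred at x = +-21, y = +-64 mm, tops 28 mm above the worktop, carry the cover and bound the tray lengthwise (inner faces y = +-54 mm). A blue springy snap hook stands at each end between two ledges.
- holder_mid (a point): centre of the tray floor, 8 mm above the worktop; axes as the holder's. Four lips (inner faces x = +-29 mm, 4 mm thick, y = +-38 to +-54 mm, tops 18 mm above the worktop) bound the tray sideways; between the lips each long side is open over 76 mm for the fingers.
- hook_a_tip (a point): middle of the top of the hook at the holder's +y end, 50 mm above the worktop. Hook 16 mm wide (x = +-8 mm); stem's inner face at y = 63.5 mm. The head's flat underside is 34 mm above the worktop, its nose overhangs inward to y = 58.5 mm, and its inner face slopes from there out to y = 66.5 mm at the top. The cover's end slides down this slope.
- hook_b_tip (a point): the same for the mirrored hook at the -y end
- hook_a (a joint): bending (rad) of the hook at the +y end about its foot: 0 upright; grows as the hook is pushed outward; it springs back by itself. A cover pressed down bends it to 0.10 to 0.15, then it snaps back to 0 above the cover's end. Both hooks together take about 6 to 15 N.
- hook_b (a joint): the same for the hook at the -y end
- pack_mid (a point): green flat pack of scrub pads, 49 mm (its x) by 100 mm (its y) by 18 mm high, 35 to 70 g; the point is its centre, 9 mm above its underside, z up. Lying in the tray its centre is 17 mm above the worktop.
- cover_grip (a point): blue flat cover, 60 mm (x) by 146 mm (y), 5 mm thick, about 60 g, with a white ridge handle: 14 mm thick (x), 50 mm long (y), 5 to 35 mm above the underside. The point is the handle's centre, 20 mm above the underside; z up. A notch in each end, 24 mm wide (x = +-12), bottom at y = +-62 mm, lets a hook through. Same either way round. Fully home, the point is 48 mm above the worktop.
- egg_cup: orange egg cup, 48 mm across, 46 mm high, a bystander; origin at the centre of its underside
- salt_shaker: grey salt shaker, 44 mm across, 90 mm high, a bystander; origin at the centre of its underside
- soap_pump: pink hand-soap bottle with pump, 62 mm across, 128 mm high, a bystander; origin at the centre of its underside
- jug: tall milky fridge jug with blue lid, 114 x 74 x 208 mm, a bystander; origin at the centre of its underside
- kettle: black electric kettle, 151 x 218 x 217 mm, a bystander; origin at the centre of its underside
- scissors: kitchen scissors with white handles lying flat, 206 x 84 x 11 mm, a bystander; origin at the centre of its underside
Mind the look-alikes: they are no part of the job. What is shaped like the part that bears pack_mid but red is not meant.

How it is judged:
On the way, in this order (a step that is already met when the one before it is completed fails the run):
1. the pack lies flat in the holder's tray and is let go (horizontal distance between pack_mid and holder_mid below 0.008 m and z of pack_mid in the frame of holder below 0.02 m and angle between the y axis of pack_mid and the y axis of holder, either way round below 0.15 rad and angle between pack_mid's own z axis and vertical below 0.08 rad and contact force between the fingers and scrub_pack below 0.3 N), for 0.2 s.
2. the cover is fully home and both hooks have clicked over it (horizontal distance between cover_grip and holder_mid below 0.006 m and z of cover_grip in the frame of holder between 0.045 and 0.0505 m and angle between cover_grip's own z axis and vertical below 0.05 rad and angle between the y axis of cover_grip and the y axis of holder, either way round below 0.08 rad and value of joint each of hook_a, hook_b below 0.04 rad), for 0.2 s.
At the end, for the whole second after the job is handed in: Pack flat in the tray (within 8 mm of its centre, 0.15 rad of its axis). Cover level, handle up, on the ledges (handle centre 45-50.5 mm above the worktop, within 6 mm of the holder's centre, 0.08 rad of its axis). Both hooks sprung back (under 0.04 rad). All at rest, let go (all of step 2 and horizontal distance between pack_mid and holder_mid below 0.008 m and z of pack_mid in the frame of holder below 0.02 m and angle between the y axis of pack_mid and the y axis of holder, either way round below 0.15 rad and angle between pack_mid's own z axis and vertical below 0.08 rad and linear speed of each of cover, scrub_pack below 0.02 m/s); the robot touches nothing.
It fails at once if a bystander is shifted by more than 3 cm (distance of any of egg_cup, salt_shaker, soap_pump, jug from where it was at the start of the episode above 0.03 m).
It also fails if it takes over 58 s, if anything falls off the work surface, if the arm or the gripper's body presses on something with over 40 N, if the wrist force passes 120 N, or if a joint passes its speed limit or range.

## Working session

There is one attempt and no reset: what is moved stays moved. The work goes in short steps, Python scripts to look and compute and a tool call to move; the robot and the scene stay as the last step left them, time stands still between calls to the robot, and variables do not carry over. Pictures are saved under pics/ and viewed, and the job is handed in when it is done.

Besides the shell and the picture viewer there is one more tool, called as a command line: name --argument value ..., lists and objects as JSON in quotes. step_arm: Moves the arm, as the interface text tells. Its arguments: {"type":"object","properties":{"rows":{"type":"array"},"grip_force":{"type":"number"}},"required":["rows"]}

```bash
mkdir -p pics
cat > h.py <<'E'
import numpy as np, cv2
from bench import status, optics, order
def grab(n,tag):
    d=optics.get_image(n); np.savez('pics/%s.npz'%tag,**d)
    cv2.imwrite('pics/%s.png'%tag,cv2.cvtColor(d['frame'],cv2.COLOR_RGB2BGR)); return d
def load(tag): return dict(np.load('pics/%s.npz'%tag))
def ray(d,u,v,z):
    R,t,K=d['R'],d['t'],d['K']; c=-R.T@t
    r=R.T@np.linalg.inv(K)@np.array([u,v,1.]); return c+r*(z-c[2])/r[2]
def cloud(d):
    Z=d['range_z']; v,u=np.indices(Z.shape)
    P=np.stack([(u-d['K'][0,2])/d['K'][0,0]*Z,(v-d['K'][1,2])/d['K'][1,1]*Z,Z],-1)
    return (P-d['t'])@d['R']
def proj(d,X):
    p=d['K']@(d['R']@np.array(X)+d['t']); return p[:2]/p[2]
E
python3 - <<'E'
from h import *
for n in('top','side','wrist'): 
    d=grab(n,n+'0'); print(n,-d['R'].T@d['t'])
print(status.get_state())
E
```

```text
top [ 0.2849657  -0.02046052  1.48690284]
side [ 0.30821792 -0.900602    0.4244493 ]
wrist [0.20435744 0.62219204 0.38279898]
{'time': 0.15, 'joint_positions': array([-1.11390376,  0.3216573 , -0.0701022 ,  1.45137266,  0.02260281,
        1.37080931, -0.05689473]), 'qd': array([-0.00234536, -0.00190754, -0.00020987, -0.00100292,  0.00146224,
       -0.00114276,  0.00023145]), 'joint_torque': array([ 1.72296418e-04, -4.91797864e+01, -4.04512100e-01, -3.12882364e+01,
       -6.41053542e-02,  4.03860072e-02,  1.06276379e-04]), 'position': array([0.27836245, 0.58693564, 0.22972103]), 'tool_rot': array([-6.89745165e-01, -3.06469392e+00,  2.26174450e-03]), 'ft_force': array([ 0.548913  , -0.1086038 , -0.09400581]), 'torque': array([-0.04013809,  0.00955221,  0.02810448]), 'grip_width': 0.9986050605707109}
```

View pics/top0.png

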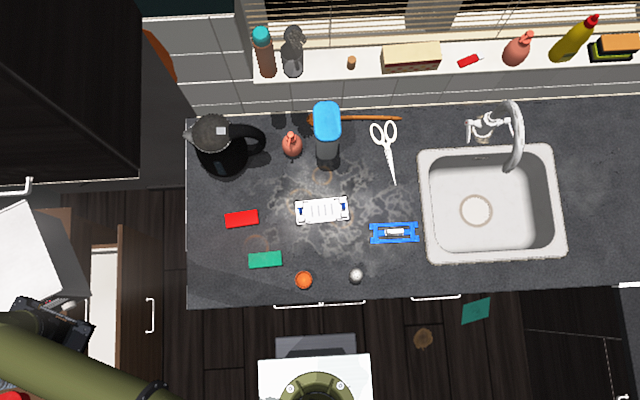

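View pics/side0.png

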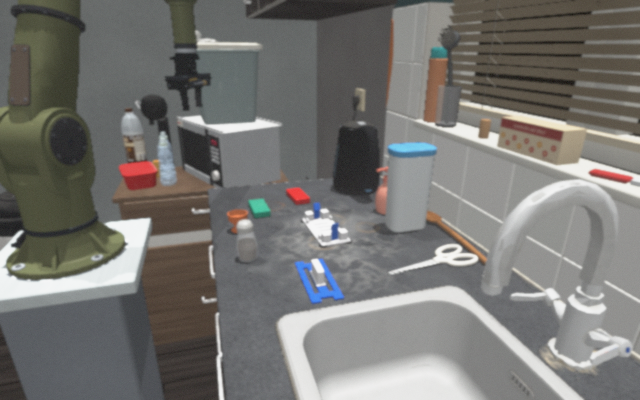

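View pics/wrist0.png

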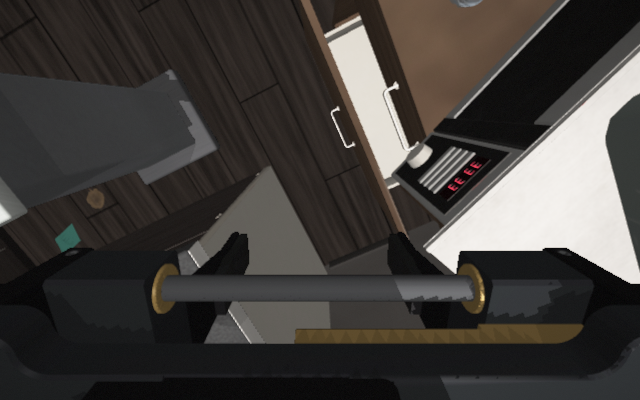

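The pack-shaped things in the top view are a green one at (265,260) and a red one at (241,218). The green one fits; red is the look-alike, and the teal item at (475,310) is on the floor. Next I'll measure and confirm in a crop.

```bash
cat >> h.py <<'E'
def rect(d,mask,z,box,n=None):
    m=np.zeros_like(mask); x0,y0,x1,y1=box; m[y0:y1,x0:x1]=mask[y0:y1,x0:x1]
    cs,_=cv2.findContours(m.astype(np.uint8),cv2.RETR_EXTERNAL,cv2.CHAIN_APPROX_NONE)
    pts=np.concatenate([c[:,0] for c in cs if len(c)>6]) 
    W=np.array([ray(d,u,v,z)[:2] for u,v in pts]).astype(np.float32)
    r=cv2.minAreaRect(W); b=cv2.boxPoints(r)
    e=[b[1]-b[0],b[2]-b[1]]; L=max(e,key=np.linalg.norm)
    return np.array(r[0]),sorted(r[1]),np.arctan2(L[1],L[0]),m.sum()
def hsv(d): return [c.astype(int) for c in cv2.split(cv2.cvtColor(d['frame'],cv2.COLOR_RGB2HSV))]
E
python3 - <<'E'
from h import *
d=load('top0'); H,S,V=hsv(d)
green=(H>60)&(H<90)&(S>100); blue=(H>95)&(H<125)&(S>120)
print('pack',rect(d,green,.018,(235,240,300,280)))
print('cover',rect(d,blue,.005,(360,210,425,255)))
for b in ((290,195,310,225),(338,195,355,225)): print('hook',rect(d,blue,.05,b))
wh=(S<60)&(V>150)
print('holder',rect(d,wh,.02,(285,190,355,230)))
C=cloud(d)
for n,(u,v) in dict(egg=(304,280),salt=(356,275),pump=(292,146),jug=(327,110),kettle=(210,130),pack=(265,260),cov=(395,232),red=(241,218)).items(): print(n,C[v,u])
im=cv2.cvtColor(d['frame'][185:295,220:430],cv2.COLOR_RGB2BGR)
cv2.imwrite('pics/crop0.png',cv2.resize(im,None,fx=3.8,fy=3.8,interpolation=cv2.INTER_CUBIC))
E
```

```text
pack (array([0.43272412, 0.12783056]), [0.04552661255002022, 0.09867671132087708], np.float32(-1.5201327), np.int64(527))
cover (array([ 0.49250853, -0.25778684]), [0.06186007335782051, 0.1465470939874649], np.float32(1.560351), np.int64(662))
hook (array([0.56511265, 0.01815649]), [0.008739886805415154, 0.014861254021525383], np.float32(-0.049443208), np.int64(16))
hook (array([ 0.57278907, -0.10925413]), [0.0058401282876729965, 0.014940309338271618], np.float32(-0.065947644), np.int64(18))
holder (array([ 0.57108933, -0.0405999 ]), [0.11812938749790192, 0.2060922235250473], np.float32(1.5143594), np.int64(1840))
egg [0.36623533 0.01608434 0.01511126]
salt [ 0.3679814  -0.13007616  0.08393647]
pump [0.75599559 0.03024986 0.0695739 ]
jug [ 0.80641962 -0.07378769  0.20779924]
kettle [0.76542847 0.24157399 0.21241531]
pack [0.4303556  0.1267977  0.01623528]
cov [ 0.48931875 -0.25725019  0.02952921]
red [0.55775036 0.19275254 0.02193286]
```

View pics/crop0.png

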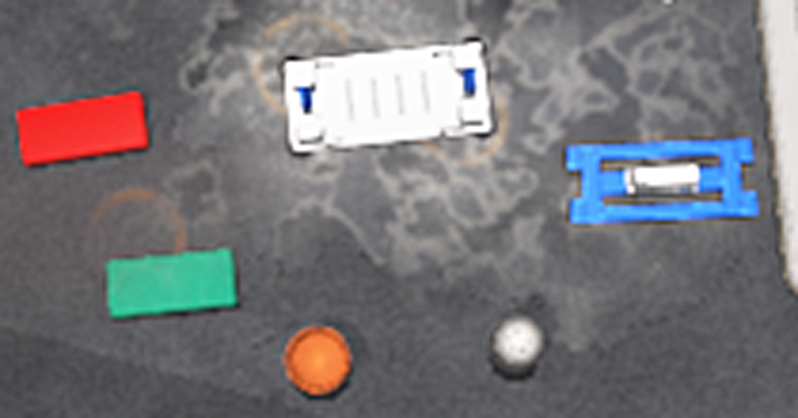

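The crop confirms it: green pack at crop (170,283), red look-alike at (82,128), holder at (388,95), cover at (660,180). Sizes agree with those given (pack 46x99, cover 62x147 mm).

```bash
cat >> h.py <<'E'
from scipy.spatial.transform import Rotation as Ro
def plan(pos,yaw,n=None,show=True):
    "rows to bring TCP to pos with tool y at world angle yaw, pointing down"
    s=status.get_state(); p=s['position'].copy(); R=Ro.from_rotvec(s['tool_rot'])
    y=np.array([np.cos(yaw),np.sin(yaw),0]); z=np.array([0,0,-1.]); T=Ro.from_matrix(np.stack([np.cross(y,z),y,z],1))
    pos=np.array(pos); dr=(R.inv()*T).as_rotvec(degrees=True); D=pos-p
    n=n or int(np.ceil(max(np.linalg.norm(D)/.039,np.linalg.norm(dr)/6.8)))
    print('at',p.round(4),'yaw',np.arctan2(*R.as_matrix()[1::-1,1]).round(4),'tilt',(R.as_matrix()[:,2]).round(4),'turn',dr.round(2),'dist',(D*1e3).round(1),'n',n)
    rows=[]
    for k in range(n):
        sh=R.inv().apply(D/n)*1e3; rows.append([(dr/n).round(1).tolist(),sh.round(0).tolist()]); R=R*Ro.from_rotvec(dr/n,degrees=True)
    for r in rows: print(r)
E
python3 -c "
from h import *
plan((.432,.128,.18),.05,12)"
```

```text
at [0.2784 0.5869 0.2297] yaw 1.128 tilt [-5.0e-04 -1.4e-03 -1.0e+00] turn [-7.000e-02  5.000e-02  6.177e+01] dist [ 153.6 -458.9  -49.7] n 12
[[-0.0, 0.0, 5.1], [-28.0, -29.0, 4.0]]
[[-0.0, 0.0, 5.1], [-30.0, -26.0, 4.0]]
[[-0.0, 0.0, 5.1], [-33.0, -24.0, 4.0]]
[[-0.0, 0.0, 5.1], [-35.0, -21.0, 4.0]]
[[-0.0, 0.0, 5.1], [-36.0, -17.0, 4.0]]
[[-0.0, 0.0, 5.1], [-38.0, -14.0, 4.0]]
[[-0.0, 0.0, 5.1], [-39.0, -11.0, 4.0]]
[[-0.0, 0.0, 5.1], [-40.0, -7.0, 4.0]]
[[-0.0, 0.0, 5.1], [-40.0, -3.0, 4.0]]
[[-0.0, 0.0, 5.1], [-40.0, 0.0, 4.0]]
[[-0.0, 0.0, 5.1], [-40.0, 4.0, 4.0]]
[[-0.0, 0.0, 5.1], [-40.0, 7.0, 4.0]]
```

step_arm --rows '[[[0,0,5],[-28,-29,4],87],[[0,0,5],[-30,-26,4],87],[[0,0,5],[-33,-24,4],87],[[0,0,5],[-35,-21,4],87],[[0,0,5],[-36,-17,4],87],[[0,0,5],[-38,-14,4],87],[[0,0,5],[-39,-11,4],87],[[0,0,5],[-40,-7,4],87],[[0,0,5],[-40,-3,4],87],[[0,0,5],[-40,0,4],87],[[0,0,5],[-40,4,4],87],[[0,0,5],[-40,7,4],87]]' --grip_force 15

```text
time: 1.15
position: [0.4271, 0.1229, 0.1738]
tool_rot: [-2.159, -2.272, 0.006]
ft_force: [1.8, 0.5, 0.1]
grip_width: 1.001
```

```bash
python3 -c "
from h import *
plan((.432,.128,.18),.05)
d=grab('wrist','w1')
print(proj(d,(.432,.128,.018)),d['R'].T[:,2])
plan((.432,.128,.18),.05)"
```

```text
at [0.4271 0.1229 0.1738] yaw 0.0509 tilt [-0.0074  0.0022 -1.    ] turn [-0.42 -0.15  0.05] dist [4.9 5.1 6.2] n 1
[[-0.4, -0.1, 0.1], [5.0, 5.0, -6.0]]
[322.54718243 182.40767758] [ 0.00855154 -0.29846368 -0.95438268]
at [0.4292 0.1135 0.1731] yaw 0.0361 tilt [-0.0073 -0.0028 -1.    ] turn [-0.42  0.14 -0.8 ] dist [ 2.8 14.5  6.9] n 1
[[-0.4, 0.1, -0.8], [14.0, 3.0, -7.0]]
```

View pics/w1.png

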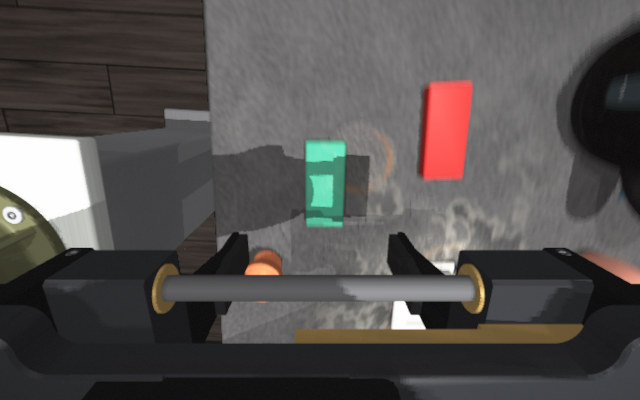

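The wrist view shows the green pack at (325,183), half in shadow, the red one at (447,130) and the egg cup at (264,270). I'll measure the pack from here once the arm has settled.

step_arm --rows '[[[0,0,0],[0,0,0],87],[[0,0,0],[0,0,0],87]]'

```text
time: 1.37
position: [0.4295, 0.1093, 0.1727]
tool_rot: [-2.188, -2.249, 0.012]
ft_force: [-0.3, 0.3, 0.0]
grip_width: 1.002
```

```bash
python3 -c "
from h import *
plan((.432,.128,.18),.05)
d=grab('wrist','w2');H,S,V=hsv(d)
g=(H>65)&(H<88)&(S>90)
x0=[int(a) for a in proj(d,(.432,.128,.018))];print(x0)
print(rect(d,g,.018,(x0[0]-60,x0[1]-80,x0[0]+60,x0[1]+70)))
C=cloud(d);print(np.median(C[g&(np.hypot(C[...,0]-.432,C[...,1]-.128)<.03)],0))
"
```

```text
at [0.4295 0.1093 0.1727] yaw 0.0271 tilt [-0.0081 -0.0028 -1.    ] turn [-0.47  0.14 -1.31] dist [ 2.5 18.7  7.3] n 1
[[-0.5, 0.1, -1.3], [19.0, 3.0, -7.0]]
[320, 169]
(array([0.43352377, 0.12741652]), [0.04333483427762985, 0.09771355986595154], np.float32(-1.5179018), np.int64(3545))
[0.43305932 0.12910652 0.01715923]
```

```bash
python3 -c "
from h import *
plan((.4335,.1275,.06),.053,6)"
```

```text
at [0.4294 0.1102 0.1728] yaw 0.0288 tilt [-0.0081 -0.0025 -1.    ] turn [-0.47  0.12 -1.39] dist [   4.1   17.3 -112.8] n 6
[[-0.1, 0.0, -0.2], [3.0, 1.0, 19.0]]
[[-0.1, 0.0, -0.2], [3.0, 1.0, 19.0]]
[[-0.1, 0.0, -0.2], [3.0, 1.0, 19.0]]
[[-0.1, 0.0, -0.2], [3.0, 1.0, 19.0]]
[[-0.1, 0.0, -0.2], [3.0, 1.0, 19.0]]
[[-0.1, 0.0, -0.2], [3.0, 1.0, 19.0]]
```

step_arm --rows '[[[-0.1,0,-0.3],[4,1,19],87],[[-0.1,0,-0.3],[4,1,19],87],[[-0.1,0,-0.3],[4,1,19],87],[[-0.1,0,-0.3],[4,1,19],87],[[-0.1,0,-0.2],[3,1,19],87],[[-0.1,0,0],[1,0,8],87],[[0,0,0],[0,0,0],87],[[0,0,0],[0,0,0],87]]'

```text
time: 2.08
position: [0.4315, 0.1458, 0.0677]
tool_rot: [2.128, 2.308, 0.01]
ft_force: [-0.5, 0.9, 0.2]
grip_width: 0.999
```

```bash
python3 -c "
from h import *
plan((.4335,.1275,.012),.053,5)"
```

```text
at [0.4315 0.1458 0.0677] yaw 0.0812 tilt [ 0.0057  0.0031 -1.    ] turn [ 0.34 -0.16  1.62] dist [  2.  -18.3 -55.7] n 5
[[0.1, -0.0, 0.3], [-4.0, 0.0, 11.0]]
[[0.1, -0.0, 0.3], [-4.0, 0.0, 11.0]]
[[0.1, -0.0, 0.3], [-4.0, 0.0, 11.0]]
[[0.1, -0.0, 0.3], [-4.0, 0.0, 11.0]]
[[0.1, -0.0, 0.3], [-4.0, 0.0, 11.0]]
```

step_arm --rows '[[[0,0,0],[0,0,0],87],[[0,0,0],[0,0,0],87],[[0,0,0],[0,0,0],87]]'

```text
time: 2.33
position: [0.4326, 0.1476, 0.0701]
tool_rot: [2.125, 2.31, 0.015]
ft_force: [0.9, 1.0, -0.7]
grip_width: 0.999
```

```bash
python3 -c "
from h import *
plan((.4335,.1275,.03),.053,5);print(status.get_state()['qd'].round(3))"
```

```text
at [0.4326 0.1476 0.0701] yaw 0.0837 tilt [ 0.0085  0.005  -1.    ] turn [ 0.51 -0.25  1.76] dist [  0.9 -20.1 -40.1] n 5
[[0.1, -0.1, 0.4], [-4.0, -0.0, 8.0]]
[[0.1, -0.1, 0.4], [-4.0, -0.0, 8.0]]
[[0.1, -0.1, 0.4], [-4.0, -0.0, 8.0]]
[[0.1, -0.1, 0.4], [-4.0, -0.0, 8.0]]
[[0.1, -0.1, 0.4], [-4.0, -0.0, 8.0]]
[-0.002 -0.013  0.    -0.013  0.001  0.006 -0.001]
```

step_arm --rows '[[[0.2,-0.1,0.5],[-5,0,8],87],[[0.2,-0.1,0.5],[-5,0,8],87],[[0.1,-0.1,0.3],[-3,0,8],87],[[0,0,0],[0,0,6],87],[[0,0,0],[0,0,0],87],[[0,0,0],[0,0,0],87]]'

```text
time: 2.83
position: [0.4354, 0.1325, 0.0386]
tool_rot: [2.157, 2.281, 0.003]
ft_force: [-0.1, 0.4, 0.3]
grip_width: 1.001
```

```bash
python3 -c "
from h import *
plan((.4335,.1275,.012),.053,3);print(status.get_state()['qd'].round(3))"
```

```text
at [0.4354 0.1325 0.0386] yaw 0.0558 tilt [ 2.5e-03  1.0e-04 -1.0e+00] turn [0.14 0.   0.16] dist [ -1.9  -5.  -26.6] n 3
[[0.0, 0.0, 0.1], [-2.0, -1.0, 9.0]]
[[0.0, 0.0, 0.1], [-2.0, -1.0, 9.0]]
[[0.0, 0.0, 0.1], [-2.0, -1.0, 9.0]]
[ 0.004  0.018  0.     0.013 -0.004 -0.009  0.005]
```

step_arm --rows '[[[0,0,0],[-2,-1,8],87],[[0,0,0],[-2,-1,8],87],[[0,0,0],[-1,0,7],87],[[0,0,0],[0,0,0],87],[[0,0,0],[0,0,0],87]]'

```text
time: 3.25
position: [0.4331, 0.1268, 0.0126]
tool_rot: [2.157, 2.282, 0.001]
ft_force: [-0.7, 0.1, -0.6]
grip_width: 1.005
```

```bash
python3 -c "
from h import *
plan((.4335,.1275,.012),.053,2);print(status.get_state()['qd'].round(3))"
```

```text
at [0.4331 0.1268 0.0126] yaw 0.056 tilt [ 1.5e-03 -4.0e-04 -1.0e+00] turn [0.08 0.03 0.17] dist [ 0.4  0.7 -0.6] n 2
[[0.0, 0.0, 0.1], [0.0, 0.0, 0.0]]
[[0.0, 0.0, 0.1], [0.0, 0.0, 0.0]]
[ 0.001  0.014 -0.001  0.014 -0.003 -0.011  0.005]
```

On target; close.

step_arm --rows '[[[0,0,0],[0,0,0],40],[[0,0,0],[0,0,0],40],[[0,0,0],[0,0,0],40],[[0,0,0],[0,0,0],40],[[0,0,0],[0,0,0],40],[[0,0,0],[0,0,0],40]]' --grip_force 15

```text
time: 3.75
position: [0.4338, 0.1274, 0.0133]
tool_rot: [2.157, 2.282, 0.004]
ft_force: [-0.4, -0.1, -0.1]
grip_width: 0.63
```

```bash
python3 -c "
from h import *
s=status.get_state();print(s['grip_width']*87, s['position'],s['ft_force'])"
```

```text
54.844968791309476 [0.43377746 0.12741403 0.01333685] [-0.40061586 -0.11988169 -0.09393293]
```

step_arm --rows '[[[0,0,0],[0,0,0],40],[[0,0,0],[0,0,0],40],[[0,0,0],[0,0,0],40],[[0,0,0],[0,0,0],40]]'

```text
time: 4.08
position: [0.4339, 0.1276, 0.0136]
tool_rot: [2.156, 2.282, 0.005]
ft_force: [0.9, 0.4, 0.3]
grip_width: 0.5
```

```bash
python3 -c "
from h import *
s=status.get_state();print(s['grip_width']*87, s['position'],s['ft_force'])"
```

```text
43.46299457447887 [0.43388593 0.12756744 0.01360317] [0.90716334 0.37389791 0.32865383]
```

step_arm --rows '[[[0,0,0],[0,0,0],40],[[0,0,0],[0,0,0],40]]'

```text
time: 4.25
position: [0.4339, 0.1276, 0.0136]
tool_rot: [2.156, 2.282, 0.005]
ft_force: [-0.9, -0.3, -0.3]
grip_width: 0.501
```

```bash
python3 -c "
from h import *
s=status.get_state();print(s['grip_width']*87, s['position'],s['ft_force'])
grab('wrist','w3'); d=grab('side','s3')
x=[int(a) for a in proj(d,(.43,.127,.03))]
print(x);cv2.imwrite('pics/s3c.png',cv2.resize(cv2.imread('pics/s3.png')[x[1]-60:x[1]+40,x[0]-80:x[0]+80],None,fx=5,fy=5,interpolation=2))"
```

```text
43.61707611389097 [0.43388706 0.12758099 0.0135982 ] [-0.8637859  -0.27926184 -0.25361412]
[257, 201]
```

View pics/w3.png

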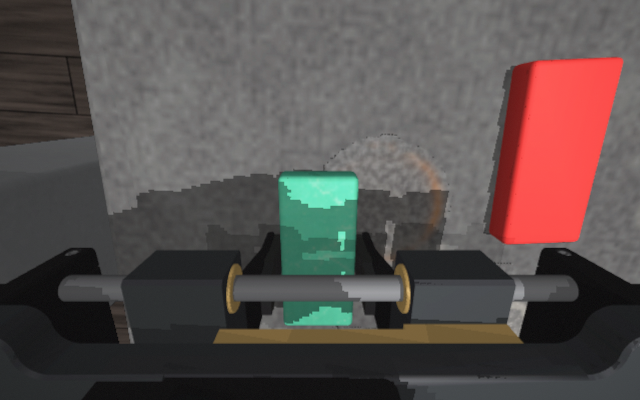

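View pics/s3c.png

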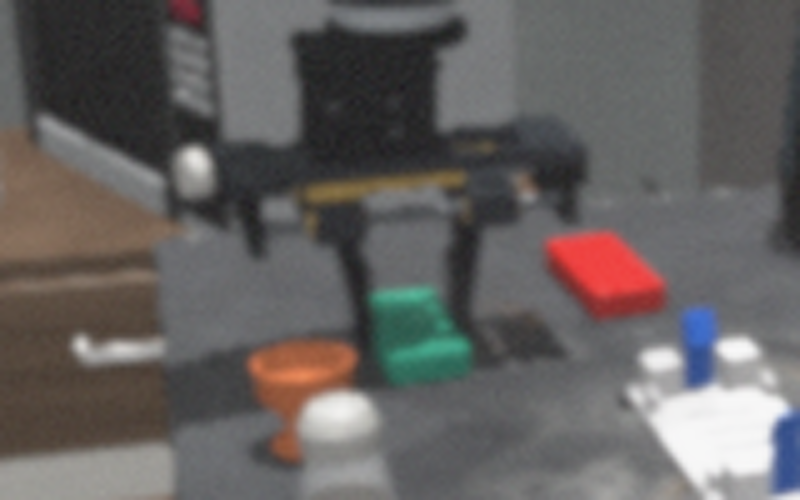

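The pack is held between the fingers (wrist view: centred at x≈318, far end at row 172). Checking the grip offset and lifting.

```bash
python3 -c "
from h import *
d=load('w3')
print(ray(d,318,172,.016),ray(d,318,322,.018))
d=load('w2')
H,S,V=hsv(d)
C=cloud(d)
print([proj(d,(.569,-.0455,.03))])
plan((.47,.09,.13),.053,6)"
```

```text
[0.43219112 0.17769769 0.016     ] [0.43762683 0.0825109  0.018     ]
[array([427.65281034, 313.43100943])]
at [0.4339 0.1276 0.0136] yaw 0.0566 tilt [ 3.3e-03  8.0e-04 -1.0e+00] turn [ 0.19 -0.03  0.21] dist [ 36.1 -37.6 116.4] n 6
[[0.0, -0.0, 0.0], [-7.0, 6.0, -19.0]]
[[0.0, -0.0, 0.0], [-7.0, 6.0, -19.0]]
[[0.0, -0.0, 0.0], [-7.0, 6.0, -19.0]]
[[0.0, -0.0, 0.0], [-7.0, 6.0, -19.0]]
[[0.0, -0.0, 0.0], [-7.0, 6.0, -19.0]]
[[0.0, -0.0, 0.0], [-7.0, 6.0, -19.0]]
```

step_arm --rows '[[[0,0,0],[0,0,-15],40],[[0,0,0],[0,0,-25],40],[[0,0,0],[0,0,-25],40],[[0,0,0],[-10,5,-25],40],[[0,0,0],[-25,10,-20],40],[[0,0,0],[-30,12,-10],40],[[0,0,0],[-30,14,0],40],[[0,0,0],[-30,14,0],40],[[0,0,0],[-30,14,0],40],[[0,0,0],[-30,14,0],40],[[0,0,0],[-20,8,0],40],[[0,0,0],[-10,4,0],40]]'

```text
time: 5.35
position: [0.544, -0.0873, 0.1397]
tool_rot: [2.141, 2.294, 0.003]
ft_force: [1.5, -0.2, -1.1]
grip_width: 0.501
```

```bash
python3 -c "
from h import *
print(status.get_state()['grip_width']*87)
plan((.57,-.16,.16),.06,5)"
```

```text
43.60766870751491
at [ 0.544  -0.0873  0.1397] yaw 0.069 tilt [ 0.0043 -0.0011 -1.    ] turn [0.24 0.08 0.52] dist [ 26.  -72.7  20.3] n 5
[[0.0, 0.0, 0.1], [-15.0, 4.0, -4.0]]
[[0.0, 0.0, 0.1], [-15.0, 4.0, -4.0]]
[[0.0, 0.0, 0.1], [-15.0, 4.0, -4.0]]
[[0.0, 0.0, 0.1], [-15.0, 4.0, -4.0]]
[[0.0, 0.0, 0.1], [-15.0, 4.0, -4.0]]
```

step_arm --rows '[[[0,0,0],[-14,4,-6],40],[[0,0,0],[-15,4,-6],40],[[0,0,0],[-14,4,-5],40],[[0,0,0],[-10,3,-3],40],[[0,0,0],[-4,1,0],40],[[0,0,0],[0,0,0],40],[[0,0,0],[0,0,0],40],[[0,0,0],[0,0,0],40]]'

```text
time: 6.02
position: [0.5633, -0.1494, 0.158]
tool_rot: [2.149, 2.289, -0.004]
ft_force: [0.4, -0.0, -1.1]
grip_width: 0.502
```

```bash
python3 -c "
from h import *
plan((.57,-.16,.16),.06,5)
d=grab('wrist','w4');print(proj(d,(.569,-.0455,.05)))"
```

```text
at [ 0.5633 -0.1494  0.158 ] yaw 0.0632 tilt [-6.0e-04 -3.1e-03 -1.0e+00] turn [-0.05  0.17  0.18] dist [  6.7 -10.6   2. ] n 5
[[-0.0, 0.0, 0.0], [-2.0, 1.0, -0.0]]
[[-0.0, 0.0, 0.0], [-2.0, 1.0, -0.0]]
[[-0.0, 0.0, 0.0], [-2.0, 1.0, -0.0]]
[[-0.0, 0.0, 0.0], [-2.0, 1.0, -0.0]]
[[-0.0, 0.0, 0.0], [-2.0, 1.0, -0.0]]
[331.22176279  82.17478251]
```

View pics/w4.png

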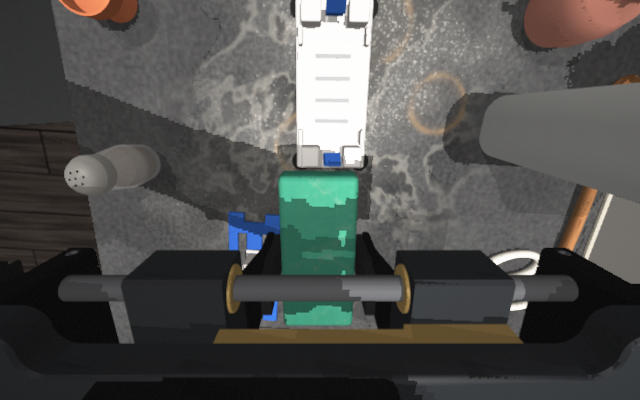

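The wrist view shows the holder from (300,5) to (365,165), the hooks near (336,5) and (332,159), and the pack in the grip at (318,245). Enlarging it to measure.

```bash
python3 -c "
from h import *
im=cv2.imread('pics/w4.png')[0:175,270:400]
cv2.imwrite('pics/w4c.png',cv2.resize(im,None,fx=3.4,fy=3.4,interpolation=2))
d=load('w4');H,S,V=hsv(d)
blue=(H>100)&(H<125)&(S>130)
for b in ((315,0,360,20),(315,145,350,170)):
    m=np.zeros_like(blue);m[b[1]:b[3],b[0]:b[2]]=blue[b[1]:b[3],b[0]:b[2]]
    v,u=np.nonzero(m);C=cloud(d)[m];print(u.min(),u.max(),v.min(),v.max(),C.mean(0),C.max(0),C.min(0))
"
```

```text
326 345 0 14 [0.56843693 0.01270314 0.03866678] [0.57613876 0.01610071 0.04684734] [0.56088994 0.00888589 0.01204827]
324 340 153 165 [ 0.57484656 -0.11159226  0.04260952] [ 0.58254445 -0.1066506   0.05030841] [ 0.56753214 -0.11638161  0.03377104]
```

View pics/w4c.png

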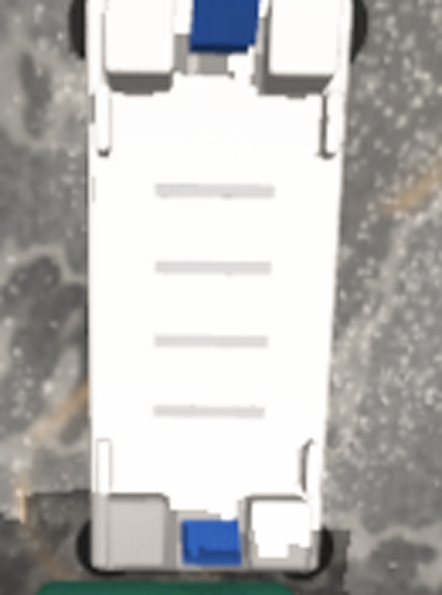

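```bash
python3 -c "
from h import *
d=load('w4');f=lambda a,b,z:ray(d,270+(a+.5)/3.4-.5,(b+.5)/3.4-.5,z).round(4)
print('lines',[f(*p,.008) for p in ((214,190),(213,268),(211,341),(209,411))])
print('line ends',[f(*p,.008) for p in ((155,190),(274,190),(154,411),(264,411))])
print('ledge far inner top',f(107,77,.028),f(172,77,.028),f(264,76,.028),f(334,76,.028))
print('ledge near inner top',f(107,504,.028),f(168,504,.028),f(247,504,.028),f(310,504,.028))
print('floor sides',f(92,200,.008),f(344,200,.008),f(92,420,.008),f(329,420,.008))
print(f(224,50,.034),f(212,521,.034))
"
```

```text
lines [array([ 0.5701, -0.0185,  0.008 ]), array([ 0.5714, -0.0387,  0.008 ]), array([ 0.5723, -0.0585,  0.008 ]), array([ 0.5733, -0.0783,  0.008 ])]
line ends [array([ 0.5535, -0.0196,  0.008 ]), array([ 0.5868, -0.0174,  0.008 ]), array([ 0.5569, -0.0793,  0.008 ]), array([ 0.5897, -0.0772,  0.008 ])]
ledge far inner top [0.5402 0.0025 0.028 ] [0.5566 0.0036 0.028 ] [0.5799 0.0053 0.028 ] [0.5977 0.0064 0.028 ]
ledge near inner top [ 0.5451 -0.1051  0.028 ] [ 0.5626 -0.104   0.028 ] [ 0.5853 -0.1025  0.028 ] [ 0.6033 -0.1014  0.028 ]
floor sides [ 0.536  -0.0232  0.008 ] [ 0.6067 -0.0187  0.008 ] [ 0.5385 -0.0831  0.008 ] [ 0.6094 -0.0786  0.008 ]
[0.5691 0.0087 0.034 ] [ 0.5752 -0.1072  0.034 ]
```

Line, ledge, hook and floor-side estimates agree: the holder centre is at ≈(0.572,-0.049), yaw ≈0.056 rad, with ledge spacing 107.7 mm against 108. Moving above it.

```bash
python3 -c "
from h import *
plan((.5715,-.049,.08),.056,6)"
```

```text
at [ 0.5632 -0.149   0.158 ] yaw 0.0637 tilt [-8.0e-04 -2.8e-03 -1.0e+00] turn [-0.05  0.16  0.44] dist [  8.3 100.  -78. ] n 6
[[-0.0, 0.0, 0.1], [17.0, 2.0, 13.0]]
[[-0.0, 0.0, 0.1], [17.0, 2.0, 13.0]]
[[-0.0, 0.0, 0.1], [17.0, 2.0, 13.0]]
[[-0.0, 0.0, 0.1], [17.0, 2.0, 13.0]]
[[-0.0, 0.0, 0.1], [17.0, 2.0, 13.0]]
[[-0.0, 0.0, 0.1], [17.0, 2.0, 13.0]]
```

step_arm --rows '[[[0,0,0],[14,2,6],40],[[0,0,0],[16,2,10],40],[[0,0,0.2],[16,2,12],40],[[0,0,0.2],[16,2,12],40],[[0,0,0.1],[12,2,12],40],[[0,0,0],[6,1,8],40],[[0,0,0],[0,0,4],40],[[0,0,0],[0,0,0],40],[[0,0,0],[0,0,0],40]]'

```text
time: 6.82
position: [0.5681, -0.0602, 0.0901]
tool_rot: [-2.152, -2.288, 0.002]
ft_force: [-0.4, -0.4, -0.6]
grip_width: 0.504
```

```bash
python3 -c "
from h import *
plan((.5715,-.049,.07),.056,3)"
```

```text
at [ 0.5681 -0.0602  0.0901] yaw 0.0613 tilt [-1.3e-03 -8.0e-04 -1.0e+00] turn [-0.08  0.04  0.3 ] dist [  3.4  11.2 -20.1] n 3
[[-0.0, 0.0, 0.1], [4.0, 1.0, 7.0]]
[[-0.0, 0.0, 0.1], [4.0, 1.0, 7.0]]
[[-0.0, 0.0, 0.1], [4.0, 1.0, 7.0]]
```

step_arm --rows '[[[0,0,0.1],[4,1,7],40],[[0,0,0.1],[4,1,7],40],[[0,0,0.1],[3,1,6],40],[[0,0,0],[0,0,0],40],[[0,0,0],[0,0,0],40],[[0,0,0],[0,0,0],40]]'

```text
time: 7.32
position: [0.5717, -0.0519, 0.0695]
tool_rot: [2.163, 2.275, -0.001]
ft_force: [0.5, -0.6, -0.6]
grip_width: 0.501
```

```bash
python3 -c "
from h import *
plan((.5715,-.049,.045),.056,3)"
```

```text
at [ 0.5717 -0.0519  0.0695] yaw 0.0504 tilt [ 0.0014 -0.0023 -1.    ] turn [ 0.07  0.14 -0.32] dist [ -0.2   2.9 -24.5] n 3
[[0.0, 0.0, -0.1], [1.0, -0.0, 8.0]]
[[0.0, 0.0, -0.1], [1.0, -0.0, 8.0]]
[[0.0, 0.0, -0.1], [1.0, -0.0, 8.0]]
```

step_arm --rows '[[[0,0,-0.1],[1,0,7],40],[[0,0,-0.1],[1,0,8],40],[[0,0,0],[1,0,7],40],[[0,0,0],[0,0,0],40],[[0,0,0],[0,0,0],40]]'

```text
time: 7.73
position: [0.5718, -0.0493, 0.0455]
tool_rot: [2.159, 2.278, -0.0]
ft_force: [1.0, -0.7, 0.6]
grip_width: 0.504
```

```bash
python3 -c "
from h import *
d=grab('wrist','w5');plan((.5715,-.049,.023),.056,3)"
```

```text
at [ 0.5716 -0.0491  0.0454] yaw 0.0536 tilt [ 0.0017 -0.0024 -1.    ] turn [ 0.09  0.14 -0.14] dist [ -0.1   0.1 -22.4] n 3
[[0.0, 0.0, -0.0], [0.0, -0.0, 7.0]]
[[0.0, 0.0, -0.0], [0.0, -0.0, 7.0]]
[[0.0, 0.0, -0.0], [0.0, -0.0, 7.0]]
```

View pics/w5.png

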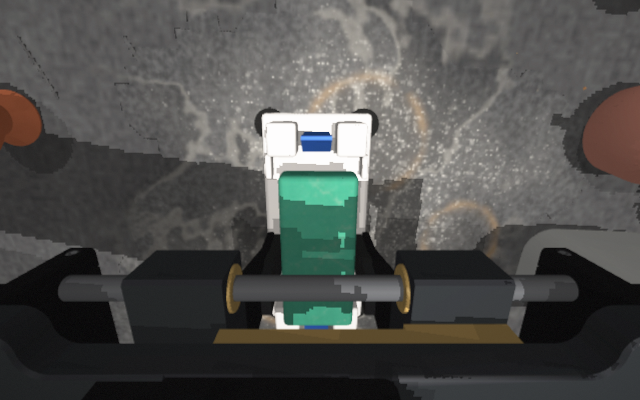

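Pack (cols 279–358) is centred between the ledges (cols 264–371), hook at (317,141). Lowering.

step_arm --rows '[[[0,0,0],[0,0,7],40],[[0,0,0],[0,0,7],40],[[0,0,0],[0,0,6],40],[[0,0,0],[0,0,1],40],[[0,0,0],[0,0,0],40],[[0,0,0],[0,0,0],40]]'

```text
time: 8.28
position: [0.5717, -0.0494, 0.0221]
tool_rot: [2.159, 2.278, -0.001]
ft_force: [-0.4, 0.3, -0.3]
grip_width: 0.506
```

```bash
python3 -c "
from h import *
plan((.5715,-.049,.022),.056,3);print(status.get_state()['ft_force'])"
```

```text
at [ 0.5717 -0.0494  0.0221] yaw 0.0534 tilt [ 0.0017 -0.0025 -1.    ] turn [ 0.09  0.15 -0.15] dist [-0.2  0.4 -0.1] n 3
[[0.0, 0.1, -0.1], [0.0, -0.0, 0.0]]
[[0.0, 0.1, -0.1], [0.0, -0.0, 0.0]]
[[0.0, 0.1, -0.1], [0.0, -0.0, 0.0]]
[-0.40744532  0.34707018 -0.29460309]
```

step_arm --rows '[[[0,0,0],[0,0,0],75],[[0,0,0],[0,0,0],75],[[0,0,0],[0,0,0],75],[[0,0,0],[0,0,0],75],[[0,0,0],[0,0,0],75],[[0,0,0],[0,0,-5],75],[[0,0,0],[0,0,-10],75],[[0,0,0],[0,0,-20],75],[[0,0,0],[0,0,-25],75],[[0,0,0],[0,0,-15],75],[[0,0,0],[0,0,0],75],[[0,0,0],[0,0,0],75]]'

```text
time: 9.28
position: [0.5726, -0.0497, 0.1052]
tool_rot: [2.158, 2.275, 0.003]
ft_force: [0.5, -0.3, -0.3]
grip_width: 0.857
```

```bash
python3 -c "
from h import *
d=grab('wrist','w6');plan((.5715,-.13,.16),.056,6);print(status.get_state()['grip_width'])"
```

```text
at [ 0.5729 -0.0498  0.1052] yaw 0.0524 tilt [ 0.0058 -0.0024 -1.    ] turn [ 0.32  0.15 -0.21] dist [ -1.4 -80.2  54.8] n 6
[[0.1, 0.0, -0.0], [-13.0, -1.0, -9.0]]
[[0.1, 0.0, -0.0], [-13.0, -1.0, -9.0]]
[[0.1, 0.0, -0.0], [-13.0, -1.0, -9.0]]
[[0.1, 0.0, -0.0], [-13.0, -1.0, -9.0]]
[[0.1, 0.0, -0.0], [-13.0, -1.0, -9.0]]
[[0.1, 0.0, -0.0], [-13.0, -1.0, -9.0]]
0.858339048944117
```

View pics/w6.png

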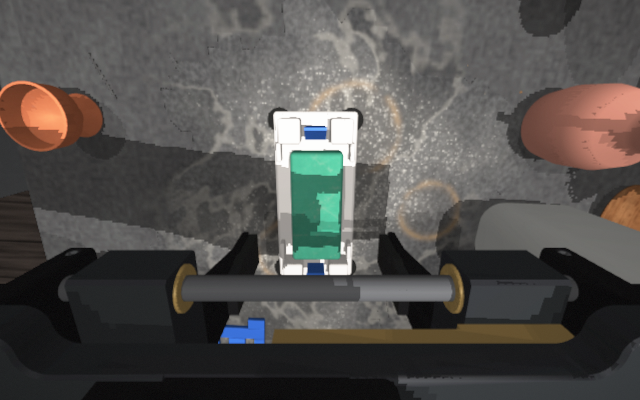

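The pack sits in the tray at (316,205), centred between the hooks at (316,131) and (316,268). Checking by number.

```bash
python3 -c "
from h import *
d=load('w6');H,S,V=hsv(d)
g=(H>60)&(H<90)&(S>90)
print(rect(d,g,.026,(280,140,355,272)))
C=cloud(d);m=g.copy();m[:,:285]=0;m[:,350:]=0;m[275:]=0;m[:145]=0;print(np.median(C[m],0),np.percentile(C[m][:,2],[5,95]))
plan((.49,-.258,.17),-.0105,12)"
```

```text
(array([ 0.57283592, -0.04832562]), [0.04224097728729248, 0.0966607853770256], np.float32(-1.5207465), np.int64(5339))
[ 0.5726062  -0.04419829  0.02510802] [0.02375748 0.02620085]
at [ 0.5729 -0.0498  0.1052] yaw 0.0524 tilt [ 0.0058 -0.0024 -1.    ] turn [0.33 0.14 3.6 ] dist [ -82.9 -208.2   64.8] n 12
[[0.0, 0.0, 0.3], [-17.0, -8.0, -5.0]]
[[0.0, 0.0, 0.3], [-17.0, -8.0, -5.0]]
[[0.0, 0.0, 0.3], [-17.0, -8.0, -5.0]]
[[0.0, 0.0, 0.3], [-17.0, -8.0, -5.0]]
[[0.0, 0.0, 0.3], [-17.0, -7.0, -5.0]]
[[0.0, 0.0, 0.3], [-17.0, -7.0, -5.0]]
[[0.0, 0.0, 0.3], [-17.0, -7.0, -5.0]]
[[0.0, 0.0, 0.3], [-17.0, -7.0, -5.0]]
[[0.0, 0.0, 0.3], [-17.0, -7.0, -5.0]]
[[0.0, 0.0, 0.3], [-17.0, -7.0, -5.0]]
[[0.0, 0.0, 0.3], [-17.0, -7.0, -5.0]]
[[0.0, 0.0, 0.3], [-17.0, -7.0, -5.0]]
```

step_arm --rows '[[[0,0,0],[0,0,-20],75],[[0,0,0.3],[-10,-4,-20],75],[[0,0,0.3],[-20,-8,-10],75],[[0,0,0.3],[-24,-8,0],75],[[0,0,0.4],[-24,-8,0],75],[[0,0,0.4],[-24,-8,0],75],[[0,0,0.4],[-24,-8,0],75],[[0,0,0.4],[-24,-8,0],75],[[0,0,0.4],[-24,-8,0],75],[[0,0,0.3],[-18,-4,0],75],[[0,0,0],[-8,0,0],75],[[0,0,0],[0,0,0],75]]'

```text
time: 10.33
position: [0.5051, -0.2556, 0.145]
tool_rot: [-2.215, -2.215, 0.016]
ft_force: [-0.6, -0.0, -0.4]
grip_width: 0.86
```

step_arm --rows '[[[0,0,0],[0,0,0],75],[[0,0,0],[0,0,0],75]]'

```text
time: 10.5
position: [0.5049, -0.2542, 0.1435]
tool_rot: [-2.213, -2.213, 0.017]
ft_force: [0.0, -0.6, 0.1]
grip_width: 0.861
```

```bash
python3 -c "
from h import *
d=grab('wrist','w7');plan((.49,-.3,.16),-.0105,4)
print(proj(d,(.4925,-.2578,.005)))"
```

```text
at [ 0.5051 -0.2536  0.1435] yaw 0.0012 tilt [-1.600e-02  7.000e-04 -9.999e-01] turn [-0.92 -0.03  0.67] dist [-15.1 -46.4  16.5] n 4
[[-0.2, -0.0, 0.2], [-12.0, -4.0, -4.0]]
[[-0.2, -0.0, 0.2], [-12.0, -4.0, -4.0]]
[[-0.2, -0.0, 0.2], [-12.0, -4.0, -4.0]]
[[-0.2, -0.0, 0.2], [-12.0, -4.0, -4.0]]
[307.04786234 193.85893326]
```

View pics/w7.png

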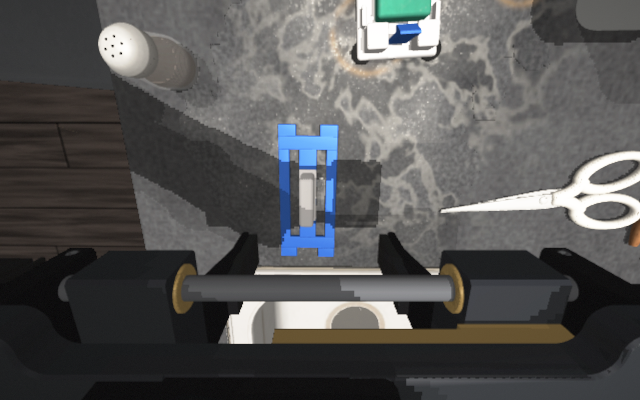

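The wrist view shows the whole cover, cols 277–338 and rows 124–255, with the handle at (307,195).

```bash
python3 -c "
from h import *
d=load('w7');H,S,V=hsv(d)
b=(H>95)&(H<125)&(S>110)
print(rect(d,b,.005,(270,115,345,262)))
C=cloud(d)
hm=np.zeros_like(b);hm[150:235,285:330]=1
hm&=(C[...,2]>.03)&(C[...,2]<.045)
v,u=np.nonzero(hm);print(hm.sum(),u.min(),u.max(),v.min(),v.max(),np.median(C[hm],0))
r=cv2.minAreaRect(C[hm][:,:2].astype(np.float32));print(r)
cv2.imwrite('pics/w7c.png',cv2.resize(cv2.imread('pics/w7.png')[115:265,260:350],None,fx=4,fy=4,interpolation=2))
"
```

```text
(array([ 0.49283305, -0.25849125]), [0.06010662019252777, 0.1451641321182251], np.float32(1.5570897), np.int64(4566))
676 299 313 178 226 [ 0.49250505 -0.25748408  0.03382262]
((0.4926549792289734, -0.25859445333480835), (0.048538826406002045, 0.013272840529680252), 88.90997314453125)
```

View pics/w7c.png

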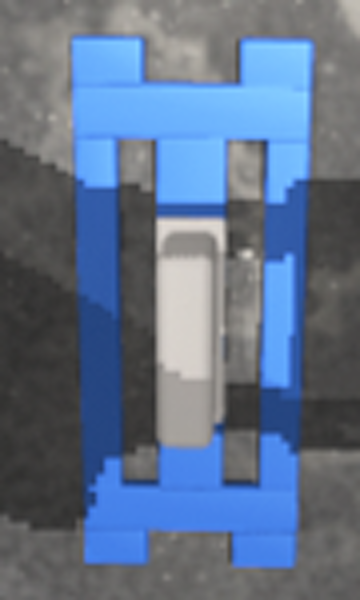

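```bash
python3 -c "
from h import *
plan((.4928,-.2585,.075),-.015,4)"
```

```text
at [ 0.5051 -0.2536  0.1435] yaw 0.0012 tilt [-1.600e-02  7.000e-04 -9.999e-01] turn [-0.92 -0.03  0.93] dist [-12.3  -4.9 -68.5] n 4
[[-0.2, -0.0, 0.2], [-1.0, -3.0, 17.0]]
[[-0.2, -0.0, 0.2], [-1.0, -3.0, 17.0]]
[[-0.2, -0.0, 0.2], [-1.0, -3.0, 17.0]]
[[-0.2, -0.0, 0.2], [-1.0, -3.0, 17.0]]
```

step_arm --rows '[[[-0.2,0,0.2],[-1,-3,14],50],[[-0.3,0,0.2],[-1,-3,17],50],[[-0.2,0,0.3],[-2,-3,17],50],[[-0.2,0,0.2],[-1,-3,14],50],[[0,0,0],[0,0,5],50],[[0,0,0],[0,0,0],50],[[0,0,0],[0,0,0],50]]'

```text
time: 11.13
position: [0.4985, -0.2475, 0.0745]
tool_rot: [-2.218, -2.223, -0.009]
ft_force: [0.8, 0.2, 0.5]
grip_width: 0.583
```

```bash
python3 -c "
from h import *
plan((.4928,-.2585,.045),-.015,3)"
```

```text
at [ 0.4985 -0.2475  0.0745] yaw 0.0023 tilt [ 0.0036  0.0047 -1.    ] turn [ 0.21 -0.27  0.99] dist [ -5.7 -11.  -29.5] n 3
[[0.1, -0.1, 0.3], [-4.0, -2.0, 10.0]]
[[0.1, -0.1, 0.3], [-4.0, -2.0, 10.0]]
[[0.1, -0.1, 0.3], [-4.0, -2.0, 10.0]]
```

step_arm --rows '[[[0.1,-0.1,0.4],[-4,-2,7],50],[[0.1,-0.1,0.4],[-4,-2,7],50],[[0,-0.1,0.3],[-3,-2,7],50],[[0,0,0],[0,0,0],50],[[0,0,0],[0,0,0],50],[[0,0,0],[0,0,0],50]]'

```text
time: 11.63
position: [0.4949, -0.2592, 0.0538]
tool_rot: [2.236, 2.2, 0.002]
ft_force: [0.2, 0.4, 0.4]
grip_width: 0.576
```

```bash
python3 -c "
from h import *
plan((.4928,-.2585,.017),-.015,4)"
```

```text
at [ 0.4949 -0.2592  0.0538] yaw -0.0163 tilt [ 0.0038 -0.0023 -1.    ] turn [ 0.22  0.13 -0.08] dist [ -2.1   0.7 -36.8] n 4
[[0.1, 0.0, -0.0], [0.0, -1.0, 9.0]]
[[0.1, 0.0, -0.0], [0.0, -1.0, 9.0]]
[[0.1, 0.0, -0.0], [0.0, -1.0, 9.0]]
[[0.1, 0.0, -0.0], [0.0, -1.0, 9.0]]
```

step_arm --rows '[[[0.1,0,0],[0,-1,8],50],[[0.1,0,0],[0,-1,9],50],[[0,0,0],[0,0,9],50],[[0,0,0],[0,0,6],50],[[0,0,0],[0,0,1],50],[[0,0,0],[0,0,0],50],[[0,0,0],[0,0,0],50]]'

```text
time: 12.22
position: [0.4926, -0.2591, 0.0168]
tool_rot: [2.239, 2.203, -0.003]
ft_force: [-0.0, -0.4, 0.2]
grip_width: 0.577
```

```bash
python3 -c "
from h import *
plan((.4928,-.2585,.017),-.015,2);print(status.get_state()['ft_force'])"
```

```text
at [ 0.4926 -0.2591  0.0168] yaw -0.0164 tilt [-7.0e-04 -1.9e-03 -1.0e+00] turn [-0.04  0.11 -0.08] dist [0.2 0.6 0.2] n 2
[[-0.0, 0.1, -0.0], [0.0, 0.0, -0.0]]
[[-0.0, 0.1, -0.0], [0.0, 0.0, -0.0]]
[-0.01290546 -0.35040578  0.22937816]
```

step_arm --rows '[[[0,0,0],[0,0,0],5],[[0,0,0],[0,0,0],5],[[0,0,0],[0,0,0],5],[[0,0,0],[0,0,0],5],[[0,0,0],[0,0,0],5],[[0,0,0],[0,0,0],5],[[0,0,0],[0,0,0],5],[[0,0,0],[0,0,0],5],[[0,0,0],[0,0,0],5],[[0,0,0],[0,0,0],5]]' --grip_force 45

```text
time: 13.05
position: [0.4936, -0.2594, 0.0181]
tool_rot: [2.237, 2.201, -0.001]
ft_force: [-0.5, 0.3, 0.2]
grip_width: 0.156
```

```bash
python3 -c "
from h import *
s=status.get_state();print(s['grip_width']*87)
plan((.4928,-.2585,.017),-.015,2);grab('wrist','w8')"
```

```text
13.538810292420852
at [ 0.4936 -0.2594  0.0181] yaw -0.0162 tilt [ 0.0019 -0.0024 -1.    ] turn [ 0.11  0.14 -0.07] dist [-0.8  0.9 -1.1] n 2
[[0.1, 0.1, -0.0], [0.0, -0.0, 1.0]]
[[0.1, 0.1, -0.0], [0.0, -0.0, 1.0]]
```

View pics/w8.png

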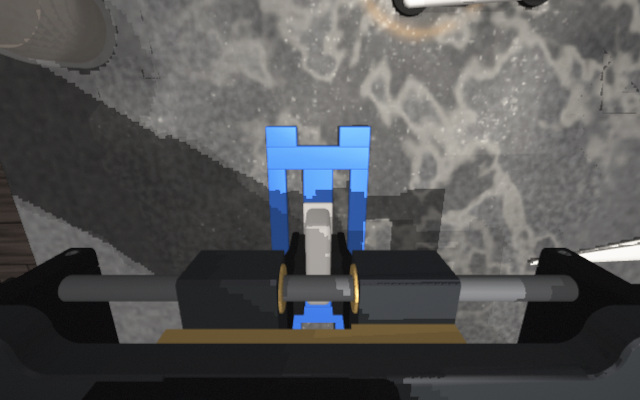

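```bash
python3 -c "
from h import *
d=load('w8')
print(ray(d,281,126,.005),ray(d,354,125.5,.005), ray(d,266,126,.005),ray(d,370,125.5,.005))
plan((.5715,-.05,.12),.056,10)"
```

```text
[ 0.4752894  -0.18590783  0.005     ] [ 0.51622196 -0.18629113  0.005     ] [ 0.46688268 -0.1857732   0.005     ] [ 0.52519596 -0.18643482  0.005     ]
at [ 0.4936 -0.2594  0.0181] yaw -0.0162 tilt [ 0.0019 -0.0024 -1.    ] turn [ 0.1   0.14 -4.14] dist [ 77.9 209.4 101.9] n 10
[[0.0, 0.0, -0.4], [21.0, 7.0, -10.0]]
[[0.0, 0.0, -0.4], [21.0, 8.0, -10.0]]
[[0.0, 0.0, -0.4], [21.0, 8.0, -10.0]]
[[0.0, 0.0, -0.4], [21.0, 8.0, -10.0]]
[[0.0, 0.0, -0.4], [21.0, 8.0, -10.0]]
[[0.0, 0.0, -0.4], [21.0, 8.0, -10.0]]
[[0.0, 0.0, -0.4], [21.0, 8.0, -10.0]]
[[0.0, 0.0, -0.4], [21.0, 9.0, -10.0]]
[[0.0, 0.0, -0.4], [21.0, 9.0, -10.0]]
[[0.0, 0.0, -0.4], [21.0, 9.0, -10.0]]
```

step_arm --rows '[[[0,0,0],[0,0,-12],5],[[0,0,0],[0,0,-24],5],[[0,0,0],[0,0,-24],5],[[0,0,-0.5],[10,4,-24],5],[[0,0,-0.5],[18,7,-16],5],[[0,0,-0.5],[22,9,-6],5],[[0,0,-0.5],[22,9,0],5],[[0,0,-0.5],[22,9,0],5],[[0,0,-0.5],[22,9,0],5],[[0,0,-0.3],[18,7,0],5],[[0,0,0],[9,3,0],5],[[0,0,0],[0,0,0],5]]'

```text
time: 14.1
position: [0.5501, -0.1136, 0.1385]
tool_rot: [2.178, 2.254, 0.004]
ft_force: [-0.4, 0.3, -1.1]
grip_width: 0.157
```

step_arm --rows '[[[0,0,0],[0,0,0],5],[[0,0,0],[0,0,0],5]]'

```text
time: 14.27
position: [0.5497, -0.1148, 0.1391]
tool_rot: [2.178, 2.253, 0.003]
ft_force: [1.3, 0.7, -0.3]
grip_width: 0.157
```

```bash
python3 -c "
from h import *
print(status.get_state()['grip_width']*87)
plan((.571,-.05,.11),.056,5)"
```

```text
13.68789565951522
at [ 0.5497 -0.1148  0.1391] yaw 0.0336 tilt [ 0.0071 -0.0039 -1.    ] turn [ 0.39  0.24 -1.28] dist [ 21.3  64.8 -29.1] n 5
[[0.1, 0.0, -0.3], [13.0, 5.0, 6.0]]
[[0.1, 0.0, -0.3], [13.0, 5.0, 6.0]]
[[0.1, 0.0, -0.3], [13.0, 5.0, 6.0]]
[[0.1, 0.0, -0.3], [13.0, 5.0, 6.0]]
[[0.1, 0.0, -0.3], [13.0, 5.0, 6.0]]
```

step_arm --rows '[[[0.1,0,-0.3],[12,4,5],5],[[0.1,0.1,-0.3],[14,5,6],5],[[0.1,0.1,-0.3],[14,5,6],5],[[0.1,0,-0.2],[14,4,6],5],[[0,0,-0.1],[8,2,3],5],[[0,0,0],[0,0,0],5],[[0,0,0],[0,0,0],5],[[0,0,0],[0,0,0],5]]'

```text
time: 14.93
position: [0.5669, -0.0486, 0.1083]
tool_rot: [-2.161, -2.277, 0.007]
ft_force: [-0.8, 0.1, -0.3]
grip_width: 0.157
```

```bash
python3 -c "
from h import *
plan((.571,-.05,.09),.056,3)"
```

```text
at [ 0.5669 -0.0486  0.1083] yaw 0.0521 tilt [-0.0046 -0.002  -1.    ] turn [-0.27  0.1  -0.22] dist [  4.1  -1.4 -18.3] n 3
[[-0.1, 0.0, -0.1], [-1.0, 1.0, 6.0]]
[[-0.1, 0.0, -0.1], [-1.0, 1.0, 6.0]]
[[-0.1, 0.0, -0.1], [-1.0, 1.0, 6.0]]
```

step_arm --rows '[[[-0.1,0,-0.1],[-1,1,6],5],[[-0.1,0,-0.1],[0,2,6],5],[[-0.1,0,0],[0,1,6],5],[[0,0,0],[0,0,0],5],[[0,0,0],[0,0,0],5]]'

```text
time: 15.35
position: [0.5712, -0.0523, 0.089]
tool_rot: [2.16, 2.276, -0.001]
ft_force: [-0.8, -0.3, -0.5]
grip_width: 0.156
```

```bash
python3 -c "
from h import *
plan((.571,-.05,.078),.056,3);grab('wrist','w9')
d=grab('side','s9')
cv2.imwrite('pics/s9c.png',cv2.resize(cv2.imread('pics/s9.png')[150:270,240:400],None,fx=5,fy=5,interpolation=2))"
```

```text
at [ 0.5712 -0.0523  0.089 ] yaw 0.0523 tilt [ 0.0021 -0.0028 -1.    ] turn [ 0.11  0.17 -0.21] dist [ -0.2   2.3 -11. ] n 3
[[0.0, 0.1, -0.1], [1.0, -0.0, 4.0]]
[[0.0, 0.1, -0.1], [1.0, -0.0, 4.0]]
[[0.0, 0.1, -0.1], [1.0, -0.0, 4.0]]
```

View pics/w9.png

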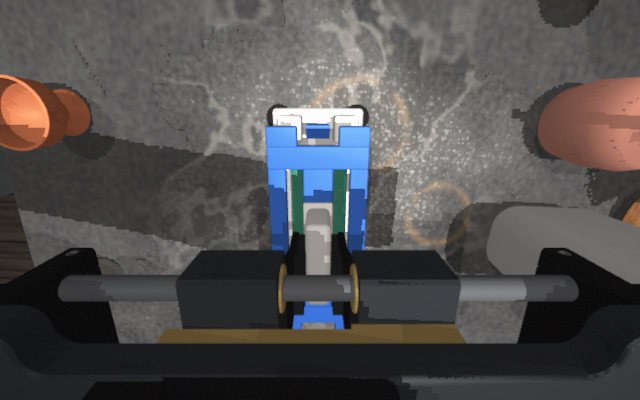

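View pics/s9c.png

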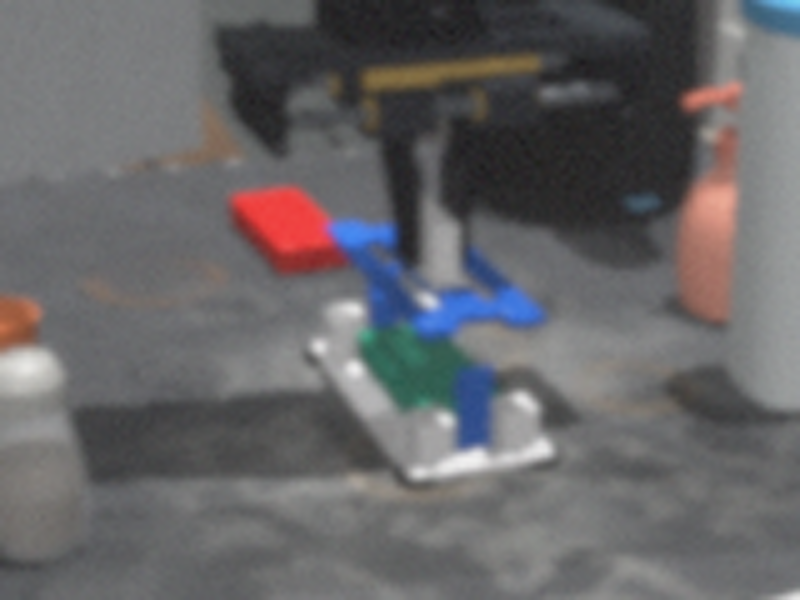

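The cover (cols 266–370) is centred on the hook at (318,131) with the pack below. Going down to just above the hook noses.

step_arm --rows '[[[0,0.1,-0.1],[1,0,5],5],[[0,0.1,-0.1],[1,0,5],5],[[0,0,0],[1,0,6],5],[[0,0,0],[0,0,0],5],[[0,0,0],[0,0,0],5]]'

```text
time: 15.87
position: [0.5714, -0.049, 0.0721]
tool_rot: [2.157, 2.282, 0.005]
ft_force: [-1.1, -0.4, -0.5]
grip_width: 0.158
```

```bash
python3 -c "
from h import *
plan((.571,-.05,.046),.056,3);print(status.get_state()['ft_force'])
grab('wrist','w10')"
```

```text
at [ 0.5714 -0.049   0.0721] yaw 0.0561 tilt [ 0.0031  0.0015 -1.    ] turn [ 0.18 -0.08  0.01] dist [ -0.4  -1.  -26.1] n 3
[[0.1, -0.0, 0.0], [-0.0, -0.0, 9.0]]
[[0.1, -0.0, 0.0], [-0.0, -0.0, 9.0]]
[[0.1, -0.0, 0.0], [-0.0, -0.0, 9.0]]
[-1.08808546 -0.38751316 -0.52988107]
```

View pics/w10.png

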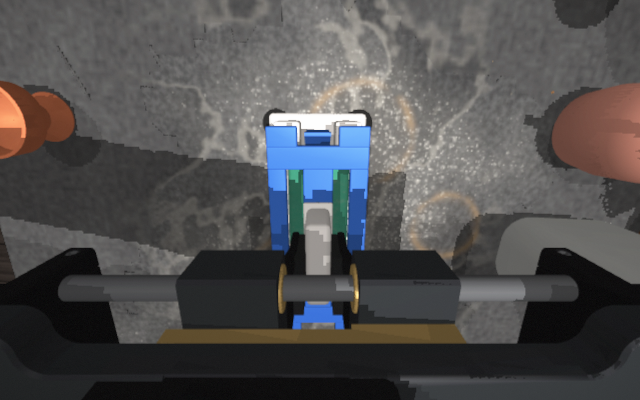

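step_arm --rows '[[[0,0,0],[-1,0,5],5],[[0,0,0],[0,0,4],5],[[0,0,0],[0,0,4],5],[[0,0,0],[0,0,3],5]]'

```text
time: 16.25
position: [0.5729, -0.0493, 0.0564]
tool_rot: [2.156, 2.282, 0.009]
ft_force: [-2.3, 0.8, 9.2]
grip_width: 0.158
```

```bash
python3 -c "
from h import *
plan((.571,-.05,.046),.056,3);print(status.get_state()['ft_force'])"
```

```text
at [ 0.5729 -0.0493  0.0564] yaw 0.0568 tilt [ 0.0059  0.0026 -1.    ] turn [ 0.34 -0.13  0.04] dist [ -1.9  -0.7 -10.4] n 3
[[0.1, -0.0, 0.0], [-0.0, -1.0, 3.0]]
[[0.1, -0.0, 0.0], [-0.0, -1.0, 3.0]]
[[0.1, -0.0, 0.0], [-0.0, -1.0, 3.0]]
[-2.26541106  0.80640624  9.16538883]
```

step_arm --rows '[[[0.1,0,0],[0,-1,4],5],[[0.1,0,0],[0,-1,5],5],[[0.1,0,0],[0,-1,5],5]]'

```text
time: 16.5
position: [0.5737, -0.0493, 0.0458]
tool_rot: [2.155, 2.282, 0.012]
ft_force: [-15.5, 1.3, 56.0]
grip_width: 0.154
```

```bash
python3 -c "
from h import *
plan((.571,-.05,.046),.056,3);print(status.get_state()['ft_force'])"
```

```text
at [ 0.5737 -0.0493  0.0458] yaw 0.0572 tilt [ 0.0076  0.0035 -1.    ] turn [ 0.44 -0.18  0.07] dist [-2.7 -0.7  0.2] n 3
[[0.1, -0.1, 0.0], [-0.0, -1.0, -0.0]]
[[0.1, -0.1, 0.0], [-0.0, -1.0, -0.0]]
[[0.1, -0.1, 0.0], [-0.0, -1.0, -0.0]]
[-15.52856907   1.25533036  55.97678944]
```

It bottomed at z=0.0458, the home height, at 56 N. Relieving the force now.

step_arm --rows '[[[0,0,0],[0,0,0],5],[[0,0,0],[0,0,0],5]]'

```text
time: 16.67
position: [0.574, -0.0496, 0.0463]
tool_rot: [2.155, 2.282, 0.013]
ft_force: [-0.2, 1.3, 1.8]
grip_width: 0.157
```

```bash
python3 -c "
from h import *
plan((.571,-.05,.046),.056,3);print(status.get_state()['ft_force'])
grab('wrist','w11');grab('side','s11')
cv2.imwrite('pics/s11c.png',cv2.resize(cv2.imread('pics/s11.png')[170:260,270:390],None,fx=6,fy=6,interpolation=2))"
```

```text
at [ 0.574  -0.0496  0.0463] yaw 0.0571 tilt [ 0.008   0.0037 -1.    ] turn [ 0.47 -0.19  0.06] dist [-3.  -0.4 -0.3] n 3
[[0.2, -0.1, 0.0], [-0.0, -1.0, 0.0]]
[[0.2, -0.1, 0.0], [-0.0, -1.0, 0.0]]
[[0.2, -0.1, 0.0], [-0.0, -1.0, 0.0]]
[-0.22880642  1.30350052  1.81817074]
```

View pics/w11.png

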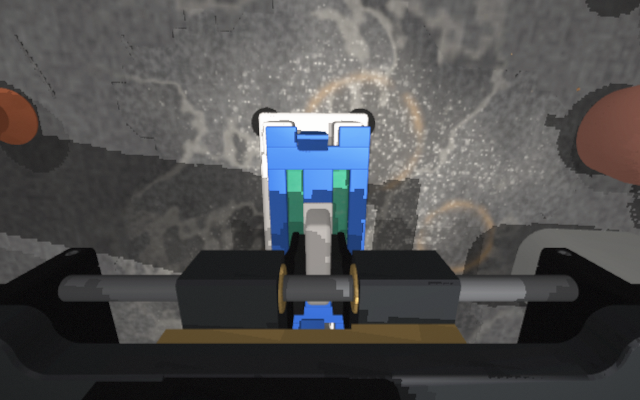

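View pics/s11c.png

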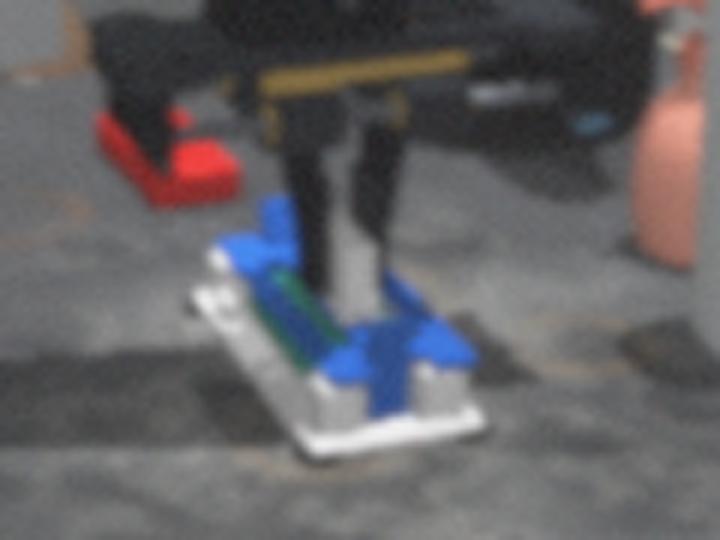

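Both hooks have snapped over the ends, but the cover sits about 3 mm toward +x (cover centre col 318, hook col 312). I'll nudge it back while it's still held.

step_arm --rows '[[[0.2,0,0],[0,-2,0],5],[[0.2,0,0],[0,-2,0],5],[[0.1,0,0],[0,-1,0],5],[[0,0,0],[0,0,0],5]]'

```text
time: 17.1
position: [0.57, -0.0499, 0.0461]
tool_rot: [-2.156, -2.285, -0.004]
ft_force: [-0.1, -0.2, 3.1]
grip_width: 0.159
```

```bash
python3 -c "
from h import *
plan((.571,-.05,.046),.056,3);print(status.get_state()['ft_force'])
grab('wrist','w12')"
```

```text
at [ 0.57   -0.0499  0.0461] yaw 0.0583 tilt [ 0.0016  0.002  -1.    ] turn [ 0.1  -0.11  0.13] dist [ 1.  -0.1 -0.1] n 3
[[0.0, -0.0, 0.0], [-0.0, 0.0, 0.0]]
[[0.0, -0.0, 0.0], [-0.0, 0.0, 0.0]]
[[0.0, -0.0, 0.0], [-0.0, 0.0, 0.0]]
[-0.11776588 -0.17021951  3.13437323]
```

View pics/w12.png

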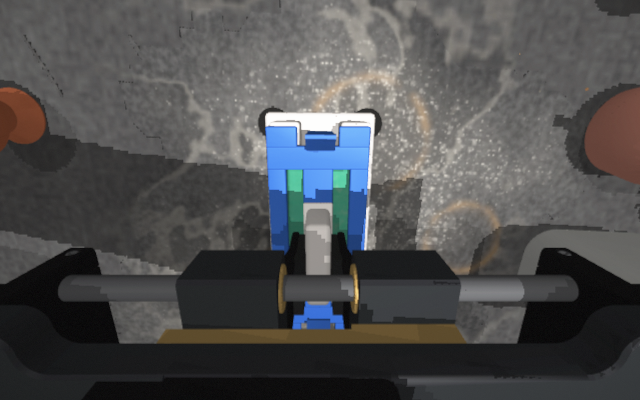

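Now the hook is at col 320 and the cover centre at 318, about 1 mm off. Releasing; opening to 40 mm keeps the fingers near the handle, then straight up.

step_arm --rows '[[[0,0,0],[0,0,0],40],[[0,0,0],[0,0,0],40],[[0,0,0],[0,0,0],40],[[0,0,0],[0,0,0],40],[[0,0,0],[0,0,0],40],[[0,0,0],[0,0,-6],40],[[0,0,0],[0,0,-12],40],[[0,0,0],[0,0,-20],40],[[0,0,0],[0,0,-25],40],[[0,0,0],[0,0,-20],40],[[0,0,0],[0,0,-5],40],[[0,0,0],[0,0,0],40]]'

```text
time: 18.15
position: [0.5664, -0.0511, 0.1388]
tool_rot: [-2.155, -2.278, 0.005]
ft_force: [0.1, 0.5, -0.8]
grip_width: 0.458
```

step_arm --rows '[[[0,0,0],[-15,-5,-10],40],[[0,0,0],[-30,-10,-10],40],[[0,0,0],[-30,-10,-10],40],[[0,0,0],[-20,0,0],40],[[0,0,0],[-8,0,0],40],[[0,0,0],[0,0,0],40],[[0,0,0],[0,0,0],40],[[0,0,0],[0,0,0],40]]'

```text
time: 18.82
position: [0.5419, -0.1626, 0.168]
tool_rot: [-2.151, -2.275, 0.013]
ft_force: [-0.8, -0.1, 0.2]
grip_width: 0.459
```

```bash
python3 -c "
from h import *
d=grab('wrist','w13');grab('side','s13');grab('top','t13')
print(status.get_state()['position'],proj(d,(.572,-.049,.03)))
cv2.imwrite('pics/s13c.png',cv2.resize(cv2.imread('pics/s13.png')[170:260,270:390],None,fx=6,fy=6,interpolation=2))"
```

```text
[ 0.5424186  -0.16149164  0.16809881] [357.56819642  75.94935997]
```

View pics/w13.png

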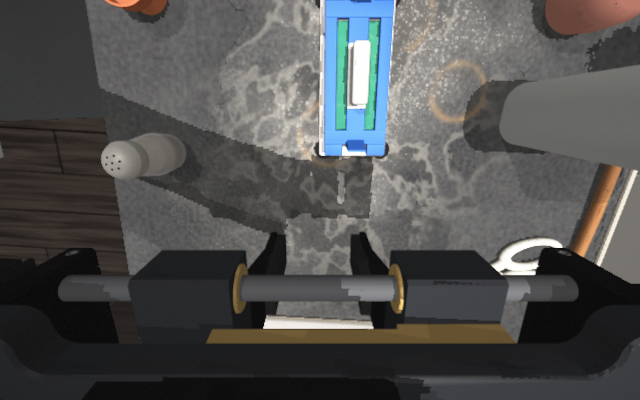

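View pics/s13c.png

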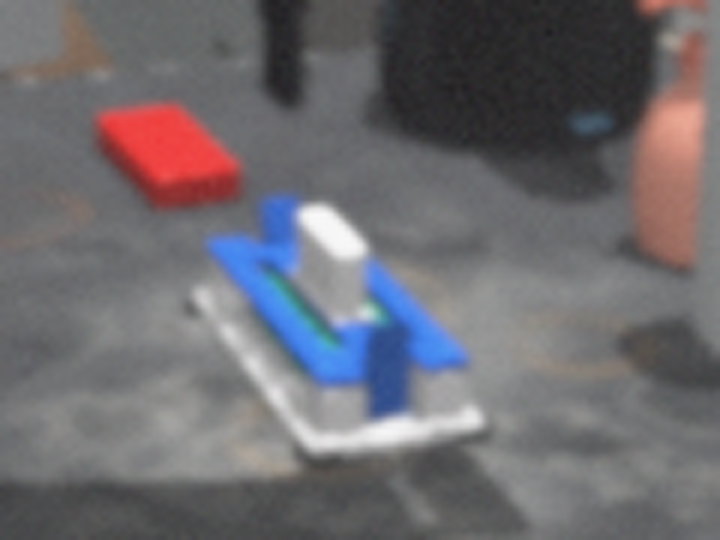

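The cover lies level on the ledges with its handle up and both hooks over its ends (side crop: hooks at (280,225) and (387,370)). Checking the numbers.

```bash
python3 -c "
from h import *
d=load('w13');C=cloud(d)
near=np.hypot(C[...,0]-.572,C[...,1]+.049)<.06
m=near&(C[...,2]>.055)&(C[...,2]<.075)
print('handle',m.sum(),np.median(C[m],0),cv2.minAreaRect(C[m][:,:2].astype(np.float32)))
H,S,V=hsv(d);b=(H>95)&(H<125)&(S>110)&near&(C[...,2]>.025)&(C[...,2]<.04)
P=C[b];A=np.c_[P[:,:2]-[.572,-.049],np.ones(len(P))];print('plate fit slopes,z',np.linalg.lstsq(A,P[:,2],rcond=None)[0])
bb=(H>95)&(H<125)&(S>110)
v,u=np.nonzero(bb&(np.arange(400)[:,None]>135)&(np.arange(400)[:,None]<160));
cv2.imwrite('pics/w13c.png',cv2.resize(cv2.imread('pics/w13.png')[0:165,305:405],None,fx=3.6,fy=3.6,interpolation=2))
t=load('t13');print('top');
for n in ('top0','t13'):
    t=load(n);C=cloud(t);print([C[v,u].round(3).tolist() for u,v in ((304,280),(356,275),(292,146),(327,110))])
"
```

```text
handle 1092 [ 0.57012598 -0.04918839  0.06185851] ((0.5706935524940491, -0.04959418252110481), (0.014158223755657673, 0.049761347472667694), 3.2702176570892334)
plate fit slopes,z [ 0.00065921 -0.00034047  0.03217518]
top
[[0.366, 0.016, 0.015], [0.368, -0.13, 0.084], [0.756, 0.03, 0.07], [0.806, -0.074, 0.208]]
[[0.366, 0.016, 0.02], [0.334, -0.085, 0.659], [0.756, 0.03, 0.071], [0.806, -0.074, 0.209]]
```

View pics/w13c.png

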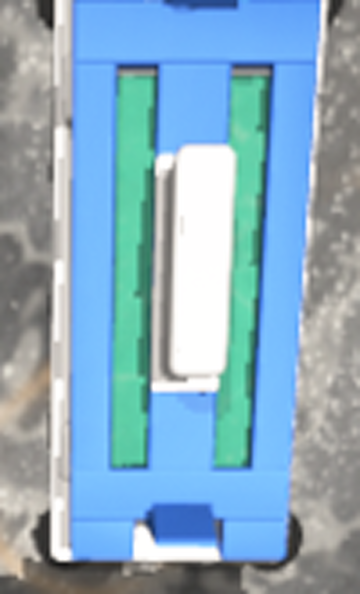

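Plate is level (slopes below 0.001), its top is at 32 mm (33 expected), the handle is within about 1.5 mm of the holder's centre and its yaw is 0.057. Handing in.

```bash
python3 -c "
from h import *
print(order.close_job())"
```

```text
the job is handed in; nothing more can be done
None
```

The pack is in the tray and the cover is clipped home over it. I handed the job in at about 19 s of the 58 s, and no verdict was reported.

**What I did:** I laid the green pack in the tray and let go, then set the cover on the holder by its handle and pressed it down until both hooks clicked over. While it was still gripped I slid the cover back about 4 mm, because it had gone home roughly 3 mm to one side. Then I let go and moved the arm clear.

**Last checks:**
- **Pack:** it measured about 1 mm from the tray centre right after release, with its top at 25 mm (26 mm expected). After that I saw it only through the cover's slots.
- **Cover:** it is level, with its handle about 1.5 mm from the holder's centre and its angle within 0.01 rad. Its plate top read 32 mm (33 mm expected) and its handle top 62 mm (63 mm expected), within the camera's 2 mm accuracy.
- **Hooks:** both stood over the cover's ends in the side picture. I judged this by eye, since the hook angle is not in the state.
- **Bystanders:** the egg cup, soap pump and jug are where they were. The arm hid the salt shaker from the top camera in the final check, so I saw it standing only in the wrist picture and did not measure it.

**Disagreements:**
- **Press force:** it peaked at 56 N at the wrist for a moment as the cover bottomed, well above what the hooks need but under the 120 N limit.
- **Pack width:** the gripper read 43.5 mm on the 49 mm pack. The grip held all the same.

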